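# Cull the short vial and show the batch marker to the camera by mirror

## Task

Get this batch of vials ready for its inspection picture: take the one vial that is too short out of the white rack and put it in the blue reject tray without dropping it, leaving the good vials standing in the rack. Then swing the mirror by its red-topped lever post until the inspection camera, looking into the middle of the mirror, sees the orange marker ball on the rack (the red needle on the mirror stand then points at the ball). The mirror springs back if let go, so finish while the gripper is still holding the post there steadily; leave the other things on the bench alone.

Things in the scene. Friction and masses are not known exactly. Their poses are not given: they have to be found in the camera images.
- rack: white vial rack fixed to the bench, block 60 (x) x 210 (y) x 25 mm high, origin at the centre of its underside. Four holes 24.5 mm wide, 18 mm deep, in a row along its y at y = -75, -25, 25, 75 mm; vials in them have their undersides 7 mm above the bench. A tongue on its +x side carries the marker ball on a thin post.
- marker (a point): centre of the orange marker ball (44 mm diameter), 95 mm above the bench, at x = +100 mm, y = 0 in the rack's frame.
- vial_short: the too-short amber glass vial with white cap: 22 mm diameter, 46 mm tall (the good ones are 70), in any of the four holes; stands 28 mm proud of the rack. Origin at the centre of its underside, z up its axis. About 30 g.
- vial_1: good amber glass vial with white cap, standing in one of the rack's four holes: 22 mm diameter, 70 mm tall. Origin at the centre of its underside, z up its axis. 30 g. Stays in the rack.
- vial_2: good amber glass vial with white cap, standing in one of the rack's four holes: 22 mm diameter, 70 mm tall. Origin at the centre of its underside, z up its axis. 30 g. Stays in the rack.
- vial_3: good amber glass vial with white cap, standing in one of the rack's four holes: 22 mm diameter, 70 mm tall. Origin at the centre of its underside, z up its axis. 30 g. Stays in the rack.
- reject_tray: blue open tray fixed to the bench, outside 160 (x) x 130 (y) x 30 mm high, walls and floor 4 to 5 mm thick. Origin at the centre of its underside.
- reject_tray_in (a point): centre of the tray's inner floor, axes as the tray's.
- stand: aluminium mirror stand fixed to the bench. Origin on the bench under the mirror's upright axis; its +x points to the inspection camera, a grey box 60 x 46 x 46 mm centred 200 mm from the axis and 95 mm up, which looks along -x at the mirror's middle. Spring at the axis: 0.14 N m to start the mirror, 0.35 N m per rad more (1 to 4 N at the lever post).
- lens (a point): centre of the inspection camera's lens front, 147 mm from the turning axis along the stand's +x, 95 mm above the bench.
- mirror: upright mirror, 68 mm square in a black frame (top 133 mm up), centre 95 mm up. Origin on the bench under its upright axis, which lies in the glass; +x is its normal, z up. The spring rests it with its normal 0.175 rad anticlockwise (from above) of the stand's +x; it turns 1.2 rad further anticlockwise. An arm 60 mm up runs along -x to an upright post, 12 mm thick, 120 mm from the axis.
- lever (a point): middle of the red sleeve on the upright lever post, the place to grip from above: sleeve 14 mm diameter, from 142 to 178 mm above the bench (its top is the top of the post); this point is 160 mm up, at x = -120 mm, y = 0 in the mirror's frame, and moves on a 120 mm circle about the mirror axis.
- sight: the camera's line of sight after reflection at the mirror's middle, shown by a flat red needle 100 mm long, 20 mm up, geared to the mirror. Origin on the bench under the mirror's axis; +x is the direction of sight. Its angle from the stand's +x is twice the mirror normal's (0.35 rad at rest, anticlockwise). The needle cannot be pushed; it follows the mirror.
- jug: clear plastic jug with a handle, rim radius 38 mm, 100 mm tall, origin under its centre; leave alone.
- reagent: amber bottle with a blue cap, radius 32 mm, 130 mm tall, origin under its centre; leave alone.
- steel_beaker: steel beaker, rim radius 34 mm, 75 mm tall, origin under its centre; leave alone.
- spoon: long-handled lab spoon lying flat, 170 mm long; leave alone.
- stopper: green stopper, 38 mm wide, 30 mm tall, origin under its centre; leave alone.

How it is judged (in metres and radians):
On the way, in this order (a step that is already met when the one before it is completed fails the run):
1. the short vial lies or stands in the reject tray, let go and at rest (x of vial_short in the frame of reject_tray_in between -0.078 and 0.078 m and y of vial_short in the frame of reject_tray_in between -0.063 and 0.063 m and z of vial_short in the frame of reject_tray_in below 0.025 m and linear speed of vial_short below 0.03 m/s and contact force between the fingers and vial_short below 0.05 N), for 0.2 s.
2. the mirror, held by the fingers, shows the camera the marker ball (y of marker in the frame of sight between -0.02 and 0.02 m and x of marker in the frame of sight above 0.1 m and contact force between the fingers and mirror above 0.5 N and angular speed of mirror below 0.06 rad/s), for 0.2 s.
At the end, for the whole second after the job is handed in: Short vial at rest, untouched, in the tray; good vials standing in their holes (moved < 12 mm, tilt < 0.2 rad); the reflected line of sight passes within 20 mm sideways of the ball's centre; fingers hold the mirror lever with > 0.5 N and still (< 0.06 rad/s) (all of step 1 and all of step 2 and distance of each of vial_1, vial_2, vial_3 from where it was at the start of the episode below 0.012 m and angle between each of vial_1, vial_2, vial_3's own z axis and vertical below 0.2 rad); the arm keeps its last pose, push and grip.
It fails at once if the short vial is dropped (moving faster than 0.75 m/s out of the fingers) (linear speed of vial_short above 0.75 m/s and contact force between the fingers and vial_short below 0.02 N).
It fails at once if a good vial is taken out of its hole or moved by more than 30 mm (distance of any of vial_1, vial_2, vial_3 from where it was at the start of the episode above 0.03 m).
It fails at once if a bystander is moved by more than 40 mm (distance of any of jug, reagent, steel_beaker, spoon, stopper from where it was at the start of the episode above 0.04 m).
It also fails if it takes over 48 s, if anything falls off the work surface, if the arm or the gripper's body presses on something with over 40 N, if the wrist force passes 120 N, or if a joint passes its speed limit or range.

## Robot

A 6-joint arm with a two-finger parallel gripper is mounted at the origin on the work surface. World frame = base frame: x ahead of the robot, y to its left, z up, the work surface at z = 0. Lengths are in mm, angles in rad, forces in N, time in s.
With the tool pointing down it reaches from about 425 to 925 mm from the base axis. Payload 12.5 kg.
Tool frame: the origin (TCP) lies between the finger pads; the fingertips stand 19 mm ahead of it and the grasp point (between the pads) is the TCP; z points along the fingers, y is the line along which they close (so a half turn about z gives the same grasp; the last joint's range is limited). The gripper opens to 85 mm and grips with 20 to 120 N. Pads are 22 mm wide; open, the fingers measure 114 mm over their backs; the gripper's body (76 mm by 85 mm) begins 54 mm behind the grasp point. The pads swing forward as they close: fully open they stand 13 mm farther back than shut.
Start: joints at [-1.213, 0.491, 1.559, -0, 1.092, -0.106], TCP at [279.617, -558.979, 250.327] pointing down, gripper open.
Joint ranges: [-3.1, 3.1], [-0.84, 2.19], [0.05, 2.79], [-1.13, 4.28], [0.06, 2.93], [-2.69, 2.69]. Speed limits (rad/s): [2.22, 2.22, 2.79, 3.14, 3.14, 3.14].

## Interface

Orientations are given as a unit quaternion [x, y, z, w].
In Python, from plant import r, hand, grab_frame, telemetry gives the robot as it stands. Calls block until the motion is done:
- r.move_ptp(position, orientation): joint-space move of the TCP to a pose.
- r.move_linear(position, orientation=None, feed=150, max_force=None): straight line of the TCP; orientation=None keeps the orientation; feed is the mean speed in mm/s. With max_force (N) it stops when the force on the tool has changed by that much, and returns True; else False.
- r.movej(angles): joint-space move.
- hand.move_gripper(opening, squeeze=None): finger opening in mm; squeeze is the grip in N (None keeps the last); returns when the fingers have stopped.
- r.dwell(seconds).
- r.solve_ik(position, orientation): joint angles nearest the present ones, or None.
- grab_frame(name): name is "side" or "top"; returns a dict with "color" (480x640x3 uint8, blue, green, red), "K" (3x3 intrinsics, pixels), "R" (3x3) and "t" (3): a world point X has camera coordinates R X + t. Camera axes: x right, y down, z forward; pixel columns grow to the right and rows downward; lengths in mm; the calibration is good to about 2 mm. A picture is of the moment at which its call begins. There is no depth.
A pose or a line that the arm cannot do raises r.Unreachable and nothing moves.
- r.hand_in(): hands the job in; it is judged then, once.
Readings, each from a call of its own:
- telemetry.read_time_s(): time.
- telemetry.read_q(): joint angles.
- telemetry.read_qvel(): joint speeds.
- telemetry.read_joint_torque(): joint torques, N m.
- telemetry.read_tool_pos(): TCP position.
- telemetry.read_ee_rot(): TCP orientation.
- telemetry.read_contact_force(): force on the tool from outside, world axes, zero at the start.
- telemetry.read_ft_torque(): the same for the moment, N m.
- telemetry.read_gripper_width(): finger opening in mm.
- telemetry.read_finger_force(): force on a finger pad.
Only numpy, scipy, OpenCV 4.12 (cv2) and the standard library are available. Lean on these libraries where they do the work, as an engineer would, in place of code of your own. Each camera call takes 0.05 s, during which the arm holds its last target. There are 200 camera calls.

## Working session

There is one attempt and no reset: what is moved stays moved. The work goes in short steps, each a Python script; the robot and the scene stay as the last script left them, time stands still between calls to the robot, and variables do not carry over. Pictures are saved under pics/ and viewed, at most 10 in all, crops included, and the job is handed in when it is done.

```bash
mkdir -p pics
python3 - <<'E'
from plant import *
import cv2,numpy as np
for n in("top","side"):
    f=grab_frame(n); cv2.imwrite(f"pics/{n}0.png",f["color"]); np.savez(f"{n}0.npz",**f); print(n,f["K"].tolist(),f["R"].tolist(),f["t"].tolist())
print(telemetry.read_time_s(),telemetry.read_ee_rot())
E
```

```text
top [[518.5479950042665, 0.0, 327.24119711665224], [0.0, 518.5479950042665, 240.91049718212386], [0.0, 0.0, 1.0]] [[0.008877588469433463, -0.9998108484489943, 0.017304789703127404], [-0.9942304995419489, -0.010675365769611665, -0.10673214298537959], [0.10689668939463885, -0.01625742566912382, -0.994137210804967]] [-76.81258682984024, 562.7133096008251, 1509.8138196008397]
side [[447.330241417952, 0.0, 315.0317152288344], [0.0, 447.330241417952, 240.97738817673965], [0.0, 0.0, 1.0]] [[-0.9698319834638938, -0.24348007299712854, -0.011974051269416692], [-0.17589841379939392, 0.7329574635684896, -0.6571400951259202], [0.16877698857766976, -0.63520926524458, -0.7536733493192486]] [545.2805070724819, 234.55393656227102, 1189.5059355963356]
0.1 [ 9.73233688e-01  2.29817165e-01 -6.92331447e-05 -5.04475882e-04]
```

View pics/top0.png

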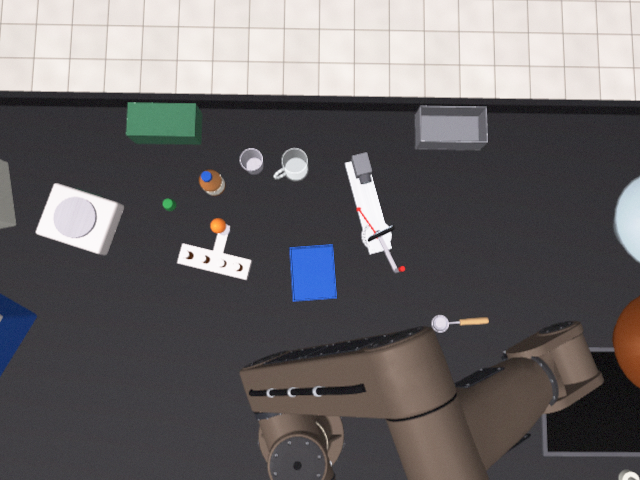

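View pics/side0.png

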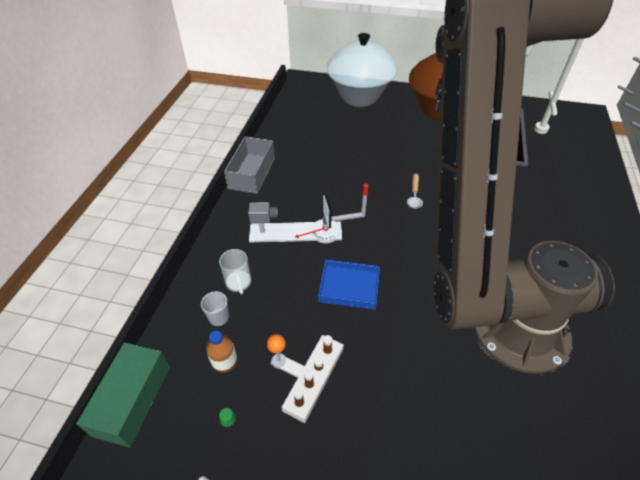

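The top view shows the rack at about (215,262), the ball at (218,226), the tray at (313,272), the mirror axis near (377,237) and the red sleeve at (402,269). In the side view the ball is at (276,344), the rack around (313,378) and the sleeve at (366,190). Next I'll zoom in.

Run:
```python
import cv2,numpy as np
t=cv2.imread("pics/top0.png");s=cv2.imread("pics/side0.png")
a=cv2.resize(t[215:285,170:260],None,fx=4.4,fy=4.4,interpolation=cv2.INTER_CUBIC)
b=cv2.resize(s[325:425,265:355],None,fx=4.4,fy=4.4,interpolation=cv2.INTER_CUBIC)
c=np.zeros((440,800,3),np.uint8); c[:a.shape[0],:a.shape[1]]=a; c[:b.shape[0],400:400+b.shape[1]]=b
cv2.imwrite("pics/c1.png",c)
a=cv2.resize(t[145:285,340:415],None,fx=4.2,fy=4.2,interpolation=cv2.INTER_CUBIC)
b=cv2.resize(s[175:250,240:380],None,fx=3.4,fy=3.4,interpolation=cv2.INTER_CUBIC)
c=np.zeros((590,800,3),np.uint8); c[:a.shape[0],:a.shape[1]]=a; c[:b.shape[0],320:320+b.shape[1]]=b
cv2.imwrite("pics/c2.png",c)
```

```text
(no output)
```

View pics/c1.png

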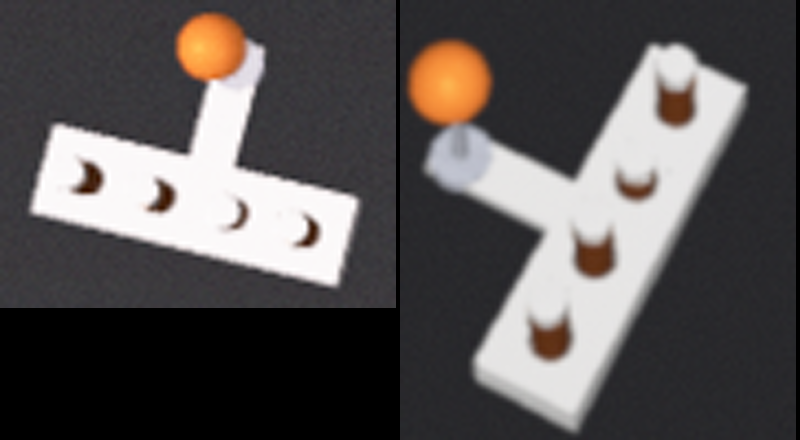

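View pics/c2.png

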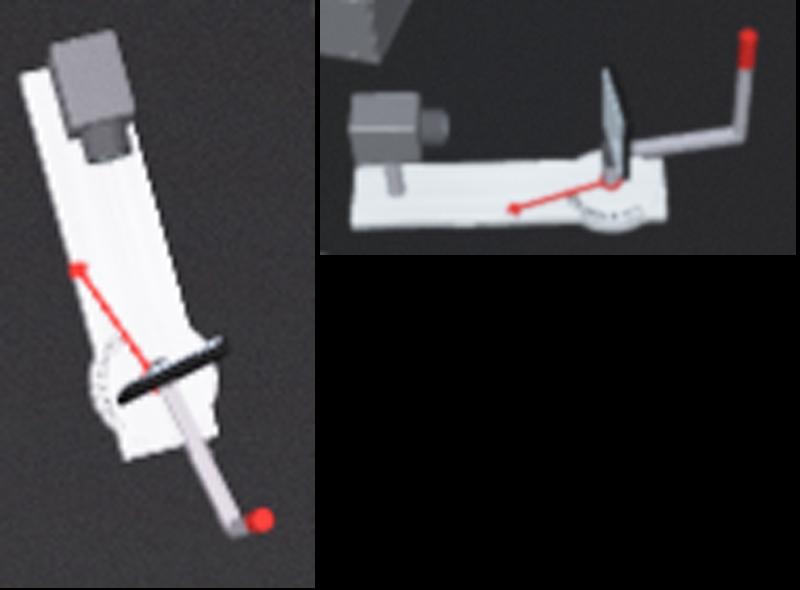

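The crops show that the short vial is the third from the left in the top view, so rack y = -25. In the side view it is the second from the far end. Now I'll fit the rack, tray and stand poses across both views.

```bash
cat > h.py <<'E'
import numpy as np,cv2
from scipy.optimize import least_squares
C={n:np.load(f"{n}0.npz") for n in("top","side")}
def proj(n,X):
    c=C[n]; p=(c["R"]@np.atleast_2d(X).T+c["t"].reshape(3,1)); p=c["K"]@p; return (p[:2]/p[2]).T
def place(p,X):
    c,s=np.cos(p[2]),np.sin(p[2]); return np.array([p[0]+c*X[0]-s*X[1],p[1]+s*X[0]+c*X[1],X[2]])
def fit(obs,p0):  # obs: (view, local xyz, pixel)
    f=lambda p:np.concatenate([proj(v,place(p,X))[0]-np.array(u) for v,X,u in obs])
    s=least_squares(f,p0,loss="soft_l1"); return s.x,f(s.x).reshape(-1,2)
E
cat > est.py <<'E'
from h import *
a=lambda x,y:((x+.5)/4.4-.5+170,(y+.5)/4.4-.5+215)
b=lambda x,y:((x-400+.5)/4.4-.5+265,(y+.5)/4.4-.5+325)
c=lambda x,y:((x+.5)/4.2-.5+340,(y+.5)/4.2-.5+145)
d=lambda x,y:((x-320+.5)/3.4-.5+240,(y+.5)/3.4-.5+175)
def cen(v,hsv0,hsv1,box):
    im=C[v]["color"]; h=cv2.cvtColor(im,cv2.COLOR_BGR2HSV); m=cv2.inRange(h,hsv0,hsv1)
    k=np.zeros_like(m); k[box[1]:box[3],box[0]:box[2]]=1; m*=k; M=cv2.moments(m,True); return (M["m10"]/M["m00"],M["m01"]/M["m00"]),m
bt,_=cen("top",(5,120,80),(22,255,255),(205,210,235,238)); bs,_=cen("side",(5,150,120),(22,255,255),(262,330,290,357))
rack=[("top",(30,105,25),a(52,124)),("top",(30,-105,25),a(358,199)),("top",(-30,-105,25),a(338,285)),("top",(-30,105,25),a(31,212)),
("side",(30,-105,25),b(655,43)),("side",(-30,-105,25),b(745,88)),("side",(30,105,25),b(475,362)),("side",(-30,105,25),b(578,412)),
("top",(100,0,95),bt),("side",(100,0,95),bs)]
p,r=fit(rack,[700,200,0]); print("rack",p,r.round(1).tolist())
marker=place(p,(100,0,95)); print("marker",marker,"short",place(p,(0,-25,53)))
tt,mt=cen("top",(100,150,60),(130,255,255),(280,235,345,310)); ts,ms=cen("side",(100,150,60),(130,255,255),(310,250,390,315))
bx=cv2.boxPoints(cv2.minAreaRect(cv2.findNonZero(mt)));print("blue",bx.tolist())
def pick(bx,s): return bx[np.argmin(bx@np.array(s))]
tray=[("top",(80,65,30),pick(bx,(1,1))),("top",(80,-65,30),pick(bx,(-1,1))),("top",(-80,-65,30),pick(bx,(-1,-1))),("top",(-80,65,30),pick(bx,(1,-1))),("side",(0,0,15),ts)]
q,r=fit(tray,[650,0,0]);print("tray",q,r.round(1).tolist())
R0=((0,150,100),(8,255,255))
st,_=cen("top",*R0,(395,262,408,275)); ss,m=cen("side",*R0,(358,180,373,198))
L=lambda r,t,z:(r*np.cos(t),r*np.sin(t),z)
stand=[("top",(0,0,20),c(153,378)),("side",(0,0,20),d(613,182)),("top",L(98,.35,20),c(78,269)),("side",L(98,.35,20),d(514,209)),
("top",L(-120,.175,175),st),("side",L(-120,.175,160),ss),("top",(230,23,118),c(52,48)),("top",(230,-23,118),c(113,33)),
("side",(230,23,118),d(352,128)),("side",(170,23,118),d(417,128)),("side",(170,-23,118),d(420,93)),("side",(230,-23,118),d(357,93))]
s,r=fit(stand,[650,-150,0]);print("stand",s,r.round(1).tolist())
dv=marker[:2]-s[:2]; al=np.arctan2(dv[1],dv[0])-s[2]; print("sight angle needed",al,"mirror",al/2,"dist",np.hypot(*dv))
for th in(.175,al/2): print("lever",place(s,L(-120,th,160)))
np.savez("pose.npz",rack=p,tray=q,stand=s,mir=al/2)
E
python3 est.py
```

```text
rack [499.27093538 263.35291818 156.85598777] [[0.7, 0.7], [-0.1, -0.0], [-0.5, 0.2], [0.2, 0.3], [-0.8, 0.2], [-0.2, -0.6], [-0.1, 0.1], [-0.6, 0.5], [0.6, 0.6], [0.1, -0.0]]
marker [596.78048956 241.17439603  95.        ] short [493.72630485 238.97552964  53.        ]
blue [[288.19293212890625, 246.70054626464844], [332.75128173828125, 243.51780700683594], [336.6446533203125, 298.025390625], [292.0863037109375, 301.2081298828125]]
tray [469.81854617 -28.15830887  -6.20077315] [[0.4, 0.3], [-0.5, 0.3], [-0.3, -0.1], [0.1, -0.1], [-0.3, -0.5]]
stand [ 5.82695302e+02 -2.19115021e+02  2.64805367e-01] [[0.4, 0.8], [-0.2, -0.4], [-0.4, 0.2], [-0.4, 0.2], [0.5, 0.6], [0.4, 0.7], [-0.6, -0.1], [0.4, -0.4], [-0.8, 0.4], [0.4, -0.1], [0.2, -0.6], [-1.1, -0.2]]
sight angle needed 1.2753997870066547 mirror 0.6376998935033273 dist 460.504874607165
lever [ 474.11515657 -270.20662403  160.        ]
lever [ 508.33783251 -313.30082991  160.        ]
```

```bash
cat >> h.py <<'E'
from scipy.spatial.transform import Rotation as Rot
def down(ang):  # tool down, closing line (tool y) at world angle ang
    y=np.array([np.cos(ang),np.sin(ang),0]); z=np.array([0,0,-1.]); return Rot.from_matrix(np.c_[np.cross(y,z),y,z]).as_quat()
def best(r,pos,ang):  # of the two half turns, the one with the smaller last joint
    c=[(abs(q[5]),k) for k in (0,1) if (q:=r.solve_ik(list(pos),list(down(ang+k*np.pi)))) is not None]
    return list(down(ang+min(c)[1]*np.pi))
P=lambda x,y,z:[float(x),float(y),float(z)]
E
python3 - <<'E'
from h import *; from plant import *
o=np.load("pose.npz"); x,y,_=place(o["rack"],(0,-25,0)); Q=best(r,P(x,y,200),o["rack"][2])
hand.move_gripper(46,25)
r.move_ptp(P(x,y,220),Q)
r.move_linear(P(x,y,85),feed=200)
print("hit",r.move_linear(P(x,y,48),feed=80,max_force=6))
print(telemetry.read_time_s(),telemetry.read_tool_pos(),telemetry.read_q())
a=[]
for n in("top","side"):
    c=grab_frame(n)["color"]; u=proj(n,(x,y,50))[0].astype(int); a.append(cv2.resize(c[u[1]-45:u[1]+45,u[0]-45:u[0]+45],(400,400),interpolation=cv2.INTER_CUBIC))
cv2.imwrite("pics/g1.png",np.hstack(a))
E
```

```text
hit False
4.9167 [493.85098691 239.0358819   48.12149999] [ 3.30385889e-01  6.70790885e-01  1.91589280e+00 -8.73722340e-06
  5.54824386e-01  5.53962811e-01]
```

View pics/g1.png

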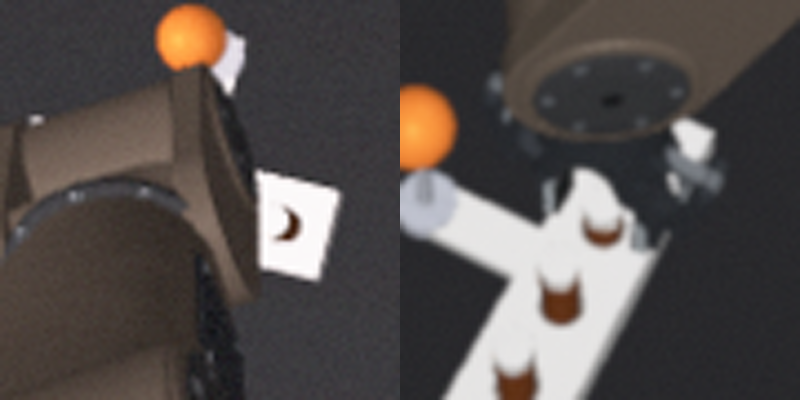

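The fingers straddle the short vial, seen at about (603,225) in the side crop, and the neighbours are clear. I'll grip it, lift it and place it in the tray.

Run:
```python
from h import *; from plant import *
o=np.load("pose.npz"); x,y,_=place(o["rack"],(0,-25,0)); t=o["tray"]
hand.move_gripper(10,25); w=telemetry.read_gripper_width(); print("width",w,telemetry.read_contact_force())
if 19<w<25:
    r.move_linear(P(x,y,80),feed=60); r.move_linear(P(x,y,140),feed=200)
    print("width",telemetry.read_gripper_width(),telemetry.read_finger_force())
    r.move_linear(P(t[0],t[1],140),feed=200)
    r.move_linear(P(t[0],t[1],60),feed=120)
    print("hit",r.move_linear(P(t[0],t[1],44),feed=25,max_force=3),telemetry.read_tool_pos())
    f=grab_frame("side")["color"]; print(telemetry.read_time_s(),telemetry.read_gripper_width())
    cv2.imwrite("pics/p1.png",f[200:440,200:420])
```

```text
width 20.74010479022694 [-0.67101568  0.05343666  4.63392682]
width 20.987335514054728 24.64428453706205
hit True [469.7581792  -28.16351516  45.36298658]
9.4167 21.022658321686585
```

Run:
```python
from h import *; from plant import *
o=np.load("pose.npz"); t=o["tray"]; s=o["stand"]
hand.move_gripper(34); r.dwell(.1)
r.move_linear(P(t[0],t[1],130),feed=100)
th=s[2]+.175; lx,ly=s[:2]-120*np.array([np.cos(th),np.sin(th)])
for k in(0,1):
  print([None if (q:=r.solve_ik(P(*(s[:2]-120*np.array([np.cos(a),np.sin(a)])),160),list(down(a+np.pi/2+k*np.pi)))) is None else np.round(q,2).tolist() for a in (th,s[2]+o["mir"])])
hand.move_gripper(50)
r.move_linear(P(t[0],t[1],240),feed=250)
f=grab_frame("side")["color"]; g=grab_frame("top")["color"]
r.move_ptp(P(lx,ly,240),best(r,P(lx,ly,240),th+np.pi/2))
g2=grab_frame("top")["color"]; print(telemetry.read_time_s())
cv2.imwrite("pics/p2.png",np.hstack([cv2.resize(f[240:440,250:400],(300,400)),cv2.resize(g2[190:310,170:345],(500,343))[:400] if 0 else cv2.copyMakeBorder(cv2.resize(g2[190:310,170:345],(500,343)),0,57,0,0,cv2.BORDER_CONSTANT)]))
```

```text
[[-0.64, 0.49, 1.85, -0.0, 0.8, -2.65], None]
[[-0.64, 0.49, 1.85, -0.0, 0.8, 0.49], [-0.66, 0.55, 1.72, -0.0, 0.86, 0.01]]
12.8
```

View pics/p2.png

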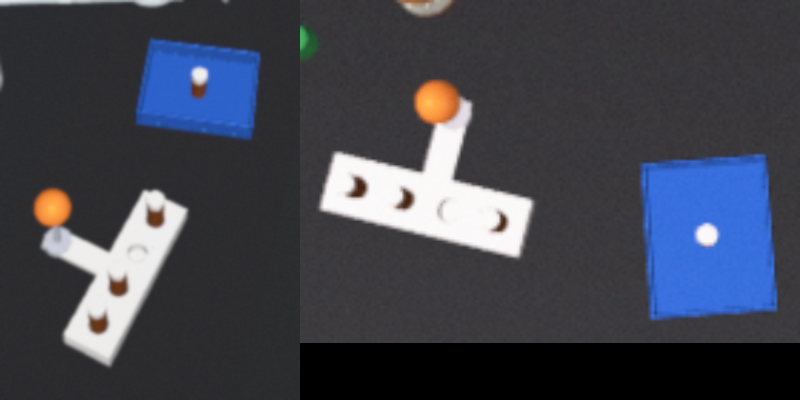

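The short vial stands upright in the tray, at (200,82) in the side crop and (706,235) in the top crop. The three good vials are undisturbed. Now the lever.

Run:
```python
from h import *; from plant import *
o=np.load("pose.npz"); s=o["stand"]
L=lambda a:s[:2]-120*np.array([np.cos(s[2]+a),np.sin(s[2]+a)])
print("hit",r.move_linear(P(*L(.175),160),feed=130,max_force=6))
hand.move_gripper(4,30); print("w",telemetry.read_gripper_width(),"F",telemetry.read_contact_force(),telemetry.read_tool_pos(),telemetry.read_finger_force())
def tan(a):
    f=telemetry.read_contact_force(); n=s[2]+a; return round(float(-np.sin(n)*f[0]+np.cos(n)*f[1]),2),round(float(np.cos(n)*f[0]+np.sin(n)*f[1]),2)
for a in np.linspace(.175,o["mir"],9)[1:]:
    r.move_linear(P(*L(a),160),best(r,P(*L(a),160),s[2]+a+np.pi/2),feed=40); print(round(a,3),tan(a))
r.dwell(.3)
for n in("top","side"):
    f=grab_frame(n); cv2.imwrite(f"pics/{n}1.png",f["color"])
print(telemetry.read_time_s(),telemetry.read_tool_pos(),telemetry.read_gripper_width())
t=cv2.imread("pics/top1.png")[140:290,330:430]; u=cv2.imread("pics/side1.png")[170:260,240:390]
c=np.zeros((600,800,3),np.uint8); c[:600,:400]=cv2.resize(t,(400,600),interpolation=2); c[:240,400:800]=cv2.resize(u,(400,240),interpolation=2); cv2.imwrite("pics/m1.png",c)
```

```text
hit False
w 13.25954670488197 F [-1.1524725  -0.57053359  7.04070318] [ 474.31943354 -270.39452093  160.67883613] 29.24058973789215
0.233 (1.64, -1.13)
0.291 (2.44, -0.16)
0.349 (1.08, 0.23)
0.406 (1.61, -0.86)
0.464 (1.68, -0.16)
0.522 (2.75, -0.09)
0.58 (2.2, -0.41)
0.638 (1.6, -0.21)
16.975 [ 508.38642155 -313.45698914  160.69139578] 13.025757677237042
```

View pics/m1.png

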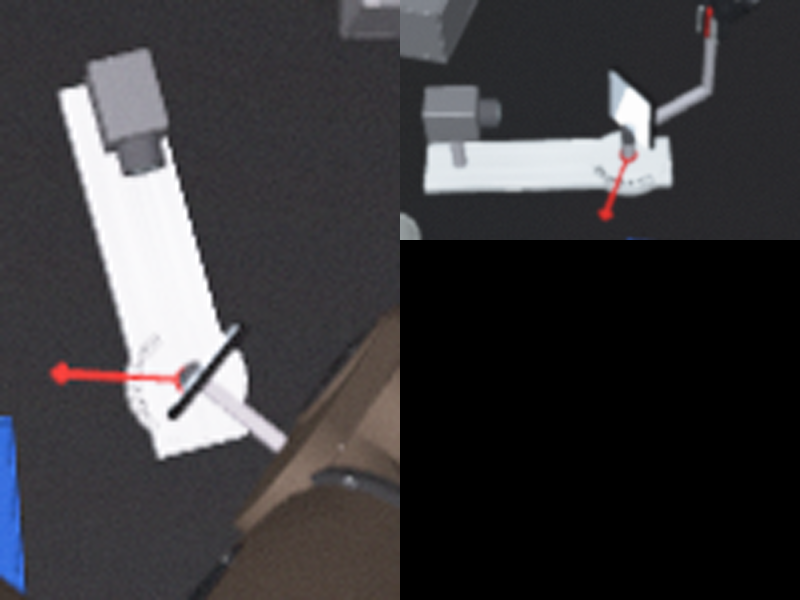

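The gripper holds the post. The needle points left, with its tip at (58,373) in the top crop and its axis near (185,380). I'll measure its bearing by back-projecting the red pixels onto the z = 20 plane in both views, at rest and now.

```bash
cat > needle.py <<'E'
from h import *
o=np.load("pose.npz"); s=o["stand"]; mk=place(o["rack"],(100,0,95))
def bearing(v,png):
    im=cv2.imread(png).astype(float); w=np.clip(im[...,2]-np.maximum(im[...,0],im[...,1])-40,0,None)
    w[im[...,1]>.55*im[...,2]]=0
    ys,xs=np.nonzero(w); c=C[v]; d=np.linalg.inv(c["K"])@np.c_[xs,ys,np.ones(len(xs))].T.astype(float)
    d=c["R"].T@d; cen=-c["R"].T@c["t"]; X=(cen[:,None]+d*((20-cen[2])/d[2]))[:2].T
    rr=np.hypot(*(X-s[:2]).T); k=(rr>15)&(rr<108); W=w[ys,xs][k]; X=X[k]
    dirn=np.array([0,0.]); 
    for _ in range(3):
        m=(W[:,None]*X).sum(0)/W.sum(); e,V=np.linalg.eigh(((X-m)*W[:,None]).T@(X-m)); dirn=V[:,1]; 
        dist=np.abs((X-m)@V[:,0]); g=dist<8; X,W=X[g],W[g]
    if (m-s[:2])@dirn<0: dirn=-dirn
    off=dirn[0]*(s[1]-m[1])-dirn[1]*(s[0]-m[0])
    lat=dirn[0]*(mk[1]-m[1])-dirn[1]*(mk[0]-m[0])
    return len(X),np.arctan2(dirn[1],dirn[0]),off,lat
if __name__=="__main__":
    print("expected rest",s[2]+.35,"want",np.arctan2(*(mk[:2]-s[:2])[::-1]))
    for k in(0,1):
        for v in("top","side"): print(k,v,bearing(v,f"pics/{v}{k}.png"))
E
python3 needle.py
```

```text
expected rest 0.6148053666964424 want 1.540205153703097
0 top (43, np.float64(0.6236864026595678), np.float64(1.546665262623062), np.float64(366.9516616627989))
0 side (27, np.float64(0.6042172050620449), np.float64(0.5178896413790426), np.float64(371.30966711011473))
1 top (74, np.float64(1.5295818582746377), np.float64(2.7278548486327647), np.float64(7.61984216289855))
1 side (54, np.float64(1.5337701758991977), np.float64(1.9847693767722125), np.float64(4.948087572047351))
```

The needle line passes about 5 to 7 mm to one side of the ball, which is inside the 20 mm limit. I'll trim it by 0.006 rad, cross-check the ball by direct triangulation, and check steadiness.

Run:
```python
from h import *; from plant import *; from needle import bearing
o=np.load("pose.npz"); s=o["stand"]; a=o["mir"]+.006
l=s[:2]-120*np.array([np.cos(s[2]+a),np.sin(s[2]+a)])
r.move_linear(P(*l,160),best(r,P(*l,160),s[2]+a+np.pi/2),feed=20); r.dwell(.5)
u=[]
for n,box in(("top",(205,210,235,238)),("side",(262,330,290,357))):
    im=grab_frame(n)["color"]; cv2.imwrite(f"pics/{n}2.png",im); print(n,bearing(n,f"pics/{n}2.png"))
    m=cv2.inRange(cv2.cvtColor(im,cv2.COLOR_BGR2HSV),(5,130,80),(22,255,255)); k=m[box[1]:box[3],box[0]:box[2]]; M=cv2.moments(k,True); u.append((M["m10"]/M["m00"]+box[0],M["m01"]/M["m00"]+box[1]))
Pm=[C[n]["K"]@np.c_[C[n]["R"],C[n]["t"]] for n in("top","side")]
X=cv2.triangulatePoints(*Pm,np.array(u[0]),np.array(u[1])).ravel(); X=X[:3]/X[3]; d=X[:2]-s[:2]
print("ball",X,"bearing",np.arctan2(d[1],d[0]), telemetry.read_time_s(),telemetry.read_finger_force(),telemetry.read_contact_force(),np.abs(telemetry.read_qvel()).max())
```

```text
top (76, np.float64(1.5427106997373978), np.float64(2.9509684984995666), np.float64(1.7971535433813504))
side (50, np.float64(1.5439236495655035), np.float64(1.920077287162529), np.float64(0.2076957625676048))
ball [597.13644447 242.36440965  98.20423452] bearing 1.5395133917962682 17.825 29.36795800924301 [-1.56588615 -0.0857136   6.1031136 ] 0.0023891597153135966
```

The needle now passes within about 2 mm of the ball in both views. The triangulated ball height is 98 mm against 95 expected, the post is gripped at 29 N, and the arm is still. Handing in.

```bash
python3 -c "
from plant import r
print(r.hand_in())"
```

```text
the job is handed in; nothing more can be done
None
```

The job is handed in: the short vial stands in the reject tray, the good vials looked undisturbed in the rack, and the gripper holds the mirror steady with its needle within about 2 mm of the ball by my camera measurement; the hand-in call returned no verdict.

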